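# Level the pan shelf: oil the foot, turn it, hold the level down

### The arm

A 7-joint arm with a two-finger parallel gripper is mounted at the origin on the work surface. World frame = base frame: x ahead of the robot, y to its left, z up, the work surface at z = 0. Lengths are in mm, angles in rad, forces in N, time in s.
With the tool pointing down it reaches from about 400 to 875 mm from the base axis. Payload 4.4 kg.
Tool frame: the origin (TCP) lies at the very end of the fingers, on their centre line; the grasp point (between the pads) lies 19 mm behind it (grip_depth is the distance from the TCP to the grasp point, in mm); z points along the fingers, y is the direction in which the jaws open and shut (so a half turn about z gives the same grasp; the last joint's range is limited). The gripper opens to 85 mm and grips with 20 to 120 N. Pads are 22 mm wide; open, the fingers measure 114 mm over their backs; the gripper's body (76 mm by 85 mm) begins 54 mm behind the grasp point. The pads swing forward as they close: fully open they stand 13 mm farther back than shut.
Start: joints at [-1.2, 0.628, 0.038, 1.517, -0.027, 0.996, -0.02], TCP at [274.956, 588.996, 231.313] pointing down, gripper open.
Joint ranges: [-3.06, 3.06], [-0.37, 2.12], [-1.25, 1.32], [0.18, 2.47], [-1.1, 4.24], [0.23, 1.98], [-2.94, 2.94]. Speed limits (rad/s): [2.57, 2.57, 3.14, 3.14, 3.14, 3.14, 3.14].

### API

Orientations are given as [roll, pitch, yaw] about the fixed x, y, z axes, in that order (R = Rz(yaw) Ry(pitch) Rx(roll)).
In Python, from cell import read_state, get_image, finish_job, recognise, outline_of, grip_depth gives the robot as it stands. The module is installed in compiled form; this text tells all that it offers.
- The arm moves only by the tool send_rows, never from a script. Its argument "rows" is a list of rows, each a list of 5 numbers: the gripper command: -1 is shut, 1 is fully open, values between are in proportion, then the shift along the tool's x, y, z in m, then the turn about the tool's z in rad. In form: [[claw, tx, ty, tz, roll], ...]. A call has 1 to 12 rows; each row shifts and turns the pose as measured when the row begins, along the tool's axes as they then stand; what a row does not reach is not made up. A row lasts 1/12 s, in which the tool goes at most 41.7 mm and 7.16 degrees, less where a joint would pass 70% of its speed; a pose out of reach is approached as far as the arm can. A call with a gripper value outside its range is refused whole. The fingers move at their own pace and stop on an object; the grip force is fixed at half the most. Time passes only in rows, so rows that do not move let the fingers close. It gives the time, the measured TCP pose, the force and the opening at its end, in the units of the state.
- read_state(): the state, without advancing time (a new reading comes with each control period).
- get_image(name): name is "scene" or "top" or "wrist"; returns a dict with "image" (384x512x3 uint8, blue, green, red), "z_map" (384x512 float32, mm along the optical axis (not along the pixel's ray), 0 where there is no reading), "K" (3x3 intrinsics, pixels), "R" (3x3) and "t" (3): a world point X has camera coordinates R X + t; the wrist camera has in their place "tool_from_camera" (4x4, takes a point from camera to tool coordinates, whose origin is the TCP and whose axes are the flange's). Camera axes: x right, y down, z forward; pixel columns grow to the right and rows downward; lengths in mm; the calibration is good to about 2 mm. The wrist camera is an equidistant fisheye: a pixel r from the principal point sees the ray r / f radians off the axis. A picture is of the moment at which its call begins: read the wrist's pose just before it.
- finish_job(): hands the job in, once; it reports no verdict.
Trained networks look in a picture, given as the dict that the camera call returned (one of the last four; its "shot" number tells which), for a name from the list of things; names that differ only in an ending like _2 or _b are one class to them, and where a whole thing is asked for, a point or a joint stands for the part that bears it (a point fixed in the world has none). Each returns a list of dicts, best first, with "score" (0 to 1); they miss things now and then, are a little off and sometimes report something else, mostly with a low value. They report only what shows in the picture. A call takes as long as a camera call. They do not tell look-alikes from the thing itself.
- recognise(picture, query): "box" ([left, top, right, bottom] in pixels, round what is visible of it).
- outline_of(picture, query): "mask" (384x512 bool, what is visible of it) and "box" ([left, top, right, bottom] in pixels, round what is visible of it).
The state is a dict: "clock": time; "qpos": joint angles; "qd": joint speeds; "tau": joint torques, N m; "eef_pos": TCP position; "tool_rot": TCP orientation; "force": force on the tool from outside, world axes, zero at the start; "torque": the same for the moment, N m; "width": finger opening in mm.
Only numpy, scipy, OpenCV 4.12 (cv2) and the standard library are available. Lean on these libraries where they do the work, as an engineer would, in place of code of your own. Each camera call takes 0.05 s, during which the arm holds its last target.

### The job

The small steel shelf on the bench has sunk at the end with the levelling foot. Give the foot's thread a short squirt (about half a second) by pressing the nozzle button of the clipped oil can fully down and letting it come back up, then turn the foot by its T-handle until the bubble of the spirit level lying on the shelf sits centred between its two lines. Last, press the spirit level down on the shelf from above with about the push of a finger (roughly 10 N) and finish while still pressing, bubble centred, so that a colleague can tighten the lock nut; leave everything else where it lies.

Things in the scene. Friction and masses are not known exactly. Their poses are not given: they have to be found in the camera images.
- rack: Low pan shelf: grey angle-iron frame, steel sheet deck 260 mm deep (its x) by 380 mm wide (its y), deck top 90 to 96 mm above the bench. Origin: on the bench under the deck's middle; z up. Two fixed feet at its +y end, one levelling foot beyond its -y end (axis at x 0, y -225 mm). The frame is fixed on the bench; only the deck tilts, about the +y end, as the foot is turned.
- deck_mid (a point): Middle of the deck's upper face; z is the deck's normal. At the start its -y end is 1.5 to 4.5 mm too low.
- foot (a joint): Turn of the levelling foot, rad, growing clockwise seen from above; that lifts the deck's -y end 1.3 mm per rad and moves the bubble about -3.7 mm per rad. Starts near 0 (range -1.5 to 8); level lies about 1.2 to 3.5 rad further clockwise, different each time. Self-locking: turns at about 0.15 N m, stays where left. The handle only turns, it does not rise or sink.
- foot_grip (a point): Middle of the foot's T-handle, on the foot's vertical axis, 130 mm above the bench: dark steel bar 72 mm long (this point's x), 16 mm thick (its y), 24 mm high (118 to 142 mm above the bench), on a 15 mm spindle that is free down to 94 mm, where the shelf's 34 mm wide threaded boss begins. The axes turn with the handle.
- level: Spirit level, grey, 240 mm long (its x), 36 mm wide (y), 38 mm high (z), 0.55 to 0.8 kg, loose, flat on the deck, its x along the rack's +y within 6 degrees. Origin: middle of its underside. The top is flat and solid all over (flush clear cover over the vial). The yellow-green vial, 60 mm long, is in the middle of the top along x; two black lines stand 19 mm apart about its middle.
- bubble (a joint): Place of the pale 12 mm long bubble along the level's x from the vial's middle, m (range -0.023 to 0.023). 0 = centred; it goes to the higher end. Starts at about +0.005 to +0.013 (towards the level's +x) and falls as the foot is turned clockwise: 1.2 mm per 0.001 rad of tilt; settles within 1 s. Pressing hard far from the level's middle tilts it slightly.
- nozzle_top (a point): Centre of the top of the oil can's nozzle button, a black upright cylinder 23 mm wide and 16 mm high, its top 166 mm above the bench when up. The can (53 mm in diameter) stands fixed in a steel clip base on the bench, 115 mm from the foot's axis, outside the shelf; a thin bent straw (no substance) leads from the button to the foot's thread.
- nozzle (a joint): Travel of the nozzle button, m: 0 = up, 0.006 = fully down. Sprung: it starts to move at about 2.5 N, is fully down at about 6 N, and comes back by itself.
- spanner: Bystander: flat steel spanner 190 mm long on the deck, in front of the level.
- carton: Bystander: closed cardboard carton 75 x 110 x 55 mm on the deck, behind the level.
- tin: Bystander: square steel tin 60 x 60 x 42 mm, on the deck, behind the level.
- contactor: Bystander: grey and black contactor 75 x 45 x 72 mm on the bench at the shelf's +y side.
- screwdriver: Bystander: screwdriver 200 mm long on the bench beyond the shelf.
- case: Bystander: flat case with clear lid, 130 x 100 x 36 mm, on the bench at the shelf's +y side.
- gland: Bystander: brass cable gland 40 mm across, 45 mm high, upright on the bench beyond the shelf's foot.
There are look-alikes about, which are no part of the job. What is shaped like the level but purple is not meant.

How it is judged:
By the outcome, as a careful person would: the job done as asked, in the order asked, and still so for the second after the job is handed in, while the arm keeps its last pose, push and grip.
It also fails if it takes over 72 s, if anything falls off the work surface, if the arm or the gripper's body presses on something with over 40 N, if the wrist force passes 120 N, or if a joint passes its speed limit or range.

## Working session

There is one attempt and no reset: what is moved stays moved. The work goes in short steps, Python scripts to look and compute and a tool call to move; the robot and the scene stay as the last step left them, time stands still between calls to the robot, and variables do not carry over. Pictures are saved under pics/ and viewed, and the job is handed in when it is done.

Besides the shell and the picture viewer there is one more tool, called after ">>>" as name([rows], argument=value, ...), one row to a line, values as JSON. send_rows: Moves the arm, as the interface text tells. Its arguments: {"type":"object","properties":{"rows":{"type":"array"}},"required":["rows"]}

```bash
mkdir -p pics
python3 - <<'E'
from cell import *
import cv2
s=read_state(); print(s)
for n in ["scene","top","wrist"]:
    p=get_image(n); cv2.imwrite(f"pics/{n}0.png",p["image"]); print(n,p["K"],p.get("R"),p.get("t"),p.get("tool_from_camera"))
    for q in ["level","foot_grip","nozzle_top","rack","spanner"]:
        print(q,[(r["score"],r["box"]) for r in recognise(p,q)][:3])
E
```

```text
{'clock': 0.0, 'qpos': array([-1.19981082,  0.62931531,  0.03844123,  1.51838616, -0.02701245,
        0.99631749, -0.020006  ]), 'qd': array([-0.00010183, -0.00012653, -0.00081271,  0.00059836,  0.0001444 ,
       -0.00118728,  0.00099793]), 'tau': array([-8.42921290e-04, -5.63390493e+01,  1.22594923e+00, -1.93448353e+01,
        1.10117916e-02,  1.05628849e-02, -8.98857735e-07]), 'eef_pos': array([274.66895758, 588.41025185, 230.40324877]), 'tool_rot': array([-3.13968423e+00,  1.32893482e-05,  2.70479455e+00]), 'force': array([ 0.07975575, -0.19383401,  0.56297196]), 'torque': array([-0.01579562,  0.0092276 ,  0.00187676]), 'width': 85.20208718505978}
scene [[423.17541633   0.         249.75676015]
 [  0.         423.17541633 192.5010018 ]
 [  0.           0.           1.        ]] [[ 0.65162821  0.75847781  0.00959674]
 [ 0.56790753 -0.47943912 -0.66904347]
 [-0.50285357  0.44141765 -0.74316131]] [-383.5574237  -155.06840393 1565.19452676] None
level [(0.66, [233.8, 116.8, 292.2, 148.3]), (0.65, [216.4, 163.9, 289.4, 213.6]), (0.61, [76.5, 199.7, 138.5, 251.6])]
foot_grip [(0.62, 
[... 610 characters left out ...]
21.8, 184.1, 334.1, 213.0])]
nozzle_top []
rack [(0.82, [172.6, 142.0, 339.7, 244.8])]
spanner [(0.79, [213.2, 223.1, 281.8, 243.0])]
wrist [[297.31863964   0.         247.09071124]
 [  0.         297.31863964 185.75370835]
 [  0.           0.           1.        ]] None None [[ 5.82150524e-04 -9.51668860e-01 -3.07125450e-01  7.85891200e+01]
 [ 9.99999677e-01  7.24468569e-04 -3.49381145e-04  8.96941939e-02]
 [ 5.54997891e-04 -3.07125147e-01  9.51668974e-01 -1.42281653e+02]
 [ 0.00000000e+00  0.00000000e+00  0.00000000e+00  1.00000000e+00]]
level [(0.74, [85.8, 362.4, 112.2, 382.1])]
foot_grip [(0.45, [0.0, 371.1, 5.6, 383.9])]
nozzle_top []
rack []
spanner [(0.55, [2.7, 341.4, 24.9, 348.8])]
```

View pics/scene0.png

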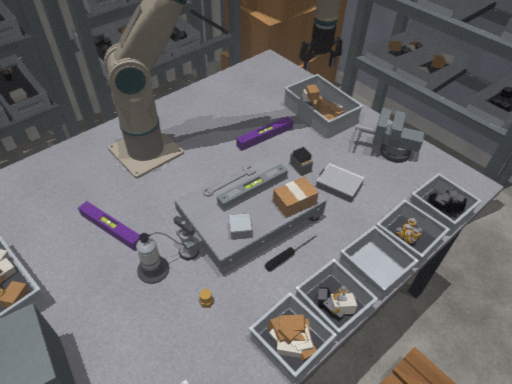

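View pics/top0.png

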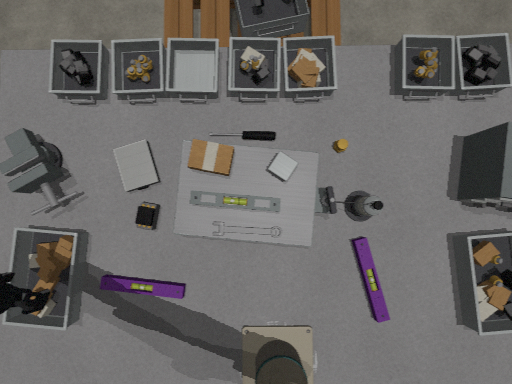

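View pics/wrist0.png

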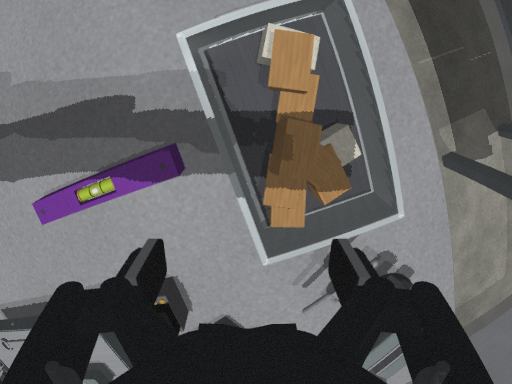

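The top view shows the grey level at about (235,201), the T-handle at about (328,200) and the can at about (360,205). I'll zoom in and measure.

```bash
cat > h.py <<'E'
from cell import *
import cv2, numpy as np
from scipy.spatial.transform import Rotation as Ro
def world(p):
    z=p["z_map"].astype(float); K=p["K"]; v,u=np.mgrid[0:384,0:512]
    X=np.stack([(u-K[0,2])/K[0,0]*z,(v-K[1,2])/K[1,1]*z,z],-1)
    W=(X-p["t"])@p["R"]; W[z==0]=np.nan; return W
def pix(p,X):
    c=p["R"]@np.array(X,float)+p["t"]; q=p["K"]@c; return q[:2]/q[2]
def crop(p,b,name,s):
    im=p["image"][b[1]:b[3],b[0]:b[2]]; cv2.imwrite(f"pics/{name}.png",cv2.resize(im,None,fx=s,fy=s,interpolation=cv2.INTER_CUBIC))
E
python3 - <<'E'
from h import *
p=get_image("top"); W=world(p)
crop(p,(165,135,395,250),"topz",3.4)
sc=get_image("scene"); Ws=world(sc); crop(sc,(70,190,210,290),"scz",5)
for cam,w,b in(("top",W,(300,170,395,235)),("sc",Ws,(125,205,205,285))):
    v,u=np.mgrid[0:384,0:512]; R=w[b[1]:b[3],b[0]:b[2]].reshape(-1,3)
    for lo,hi in((155,175),(146,155),(112,148)):
        m=(R[:,2]>lo)&(R[:,2]<hi); q=R[m]; print(cam,lo,len(q), q.mean(0).round(1) if len(q) else'', q.min(0).round(1) if len(q) else '',q.max(0).round(1) if len(q) else '')
        if lo==112:
            # separate handle vs can with gap
            h=q[(q[:,2]>128)];print(np.array2string(h[np.argsort(h[:,1])][::4].round(0)) )
for q in["level","foot_grip"]:
    for o in outline_of(p,q)[:3]:
        m=o["mask"]; pts=W[m]; pts=pts[~np.isnan(pts[:,0])]; print(q,o["score"],o["box"],np.median(pts,0).round(1), cv2.minAreaRect(pts[:,:2].astype(np.float32)))
E
```

```text
top 155 87 [ 453.1 -244.9  163.9] [ 442.1 -260.3  155.1] [ 462.6 -214.5  170.5]
top 146 11 [ 465.8 -178.   149.4] [ 457.9 -241.2  146.1] [ 500.3 -132.2  154.8]
top 112 464 [ 459.3 -193.1  134.3] [ 426.2 -274.8  112.1] [ 503.5 -123.4  147.6]
[[ 463. -270.  130.]
 [ 439. -267.  130.]
 [ 437. -264.  130.]
 [ 466. -260.  136.]
 [ 432. -259.  129.]
 [ 437. -257.  135.]
 [ 434. -256.  131.]
 [ 437. -254.  137.]
 [ 474. -252.  130.]
 [ 437. -251.  138.]
 [ 440. -250.  141.]
 [ 468. -249.  138.]
 [ 471. -248.  133.]
 [ 442. -247.  142.]
 [ 429. -246.  128.]
 [ 463. -245.  142.]
 [ 445. -244.  142.]
 [ 442. -244.  145.]
 [ 469. -243.  133.]
 [ 445. -242.  142.]
 [ 471. -242.  129.]
 [ 442. -241.  137.]
 [ 469. -240.  133.]
 [ 434. -240.  131.]
 [ 463. -239.  138.]
 [ 469. -238.  132.]
 [ 434. -237.  131.]
 [ 466. -237.  136.]
 [ 442. -236.  136.]
 [ 471. -236.  132.]
 [ 450. -235.  140.]
 [ 466. -234.  135.]
 [ 469. -234.  130.]
 [ 466. -233.  131.]
 [ 442. -232.  132.]
 [ 448. -232.  134.]
 [ 469. -231.  129.]
 [ 463. -230.  132.]
 [ 448. -230.  133.]
 [ 448. -228.  129.]
 [ 450. -227.  133.
[... 3101 characters left out ...]
80. -132.  141.]
 [ 488. -131.  139.]
 [ 500. -129.  141.]]
level 0.91 [351.9, 239.0, 384.7, 320.4] [ 239.1 -267.    36.9] ((242.9286346435547, -275.48248291015625), (239.75, 49.728111267089844), 14.753718376159668)
level 0.73 [190.4, 192.1, 281.8, 214.2] [467.2 118.2 128.8] ((467.3291320800781, 115.22340393066406), (241.7577667236328, 35.58516311645508), 84.50474548339844)
level 0.63 [96.4, 274.1, 182.2, 299.3] [226.7 388.7  36.9] ((223.89828491210938, 391.6455078125), (239.3040313720703, 37.62186813354492), 82.72199249267578)
foot_grip 0.5 [324.0, 185.5, 335.7, 212.1] [ 470.1 -133.6  140.9] ((469.4774475097656, -135.6631622314453), (69.16040802001953, 16.03134536743164), 8.575125694274902)
```

View pics/topz.png

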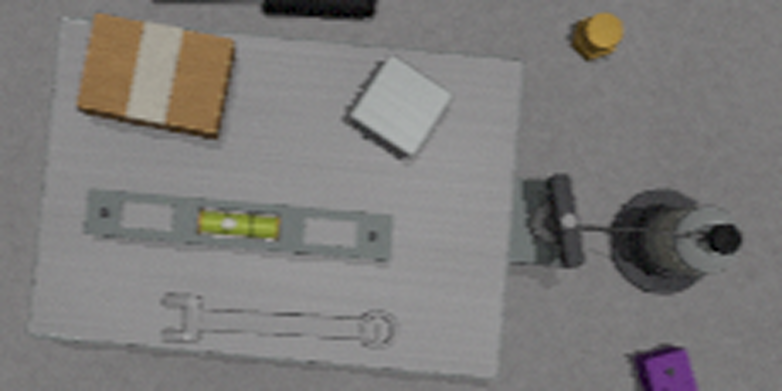

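View pics/scz.png

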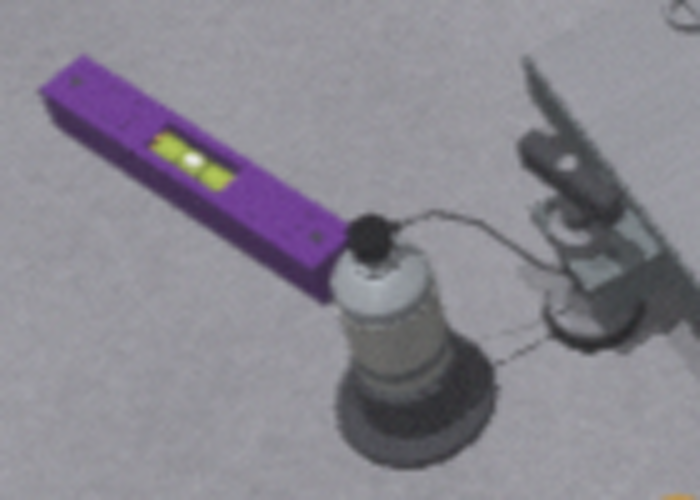

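>>> send_rows([
  [-1, -0.0335, -0.02, 0, 0],
  [-1, -0.0335, -0.02, 0, 0],
  [-1, -0.0335, -0.02, 0, 0],
  [-1, -0.0335, -0.02, 0, 0],
  [-1, -0.0335, -0.02, 0, 0],
  [-1, -0.0335, -0.02, 0, 0],
  [-1, -0.0335, -0.02, 0, 0],
  [-1, -0.0335, -0.02, 0, 0],
  [-1, -0.0335, -0.02, 0, 0],
  [-1, -0.0335, -0.02, 0, 0],
  [-1, -0.0335, -0.02, 0, 0],
  [-1, -0.0335, -0.02, 0, 0],
])

```text
clock: 2.1
eef_pos: [543.3, 200.4, 228.1]
tool_rot: [3.132, -0.006, 2.729]
force: [1.9, 0.6, 0.3]
width: -0.2
```

>>> send_rows([
  [-1, -0.009, -0.036, 0, 0],
  [-1, -0.009, -0.036, 0, 0],
  [-1, -0.009, -0.036, 0, 0],
  [-1, -0.009, -0.036, 0, 0],
  [-1, -0.009, -0.036, 0, 0],
  [-1, -0.009, -0.036, 0, 0],
  [-1, -0.009, -0.036, 0, 0],
  [-1, -0.009, -0.036, 0, 0],
  [-1, -0.009, -0.036, 0, 0],
  [-1, -0.009, -0.036, 0, 0],
  [-1, -0.009, -0.036, 0, 0],
  [-1, -0.009, -0.036, 0, 0],
])

```text
clock: 3.1
eef_pos: [471.0, -260.5, 224.5]
tool_rot: [3.127, 0.007, 2.726]
force: [1.4, -0.2, -0.5]
width: -0.1
```

```bash
cat >> h.py <<'E'
def toolT():
    s=read_state(); R=Ro.from_euler('xyz',s["tool_rot"]).as_matrix(); return s,R,s["eef_pos"]
def wpix(p,X,R,t):
    T=p["tool_from_camera"]; x=R.T@(np.array(X,float)-t); c=np.linalg.inv(T)@np.r_[x,1]; c=c[:3]
    th=np.arctan2(np.hypot(c[0],c[1]),c[2]); ph=np.arctan2(c[1],c[0]); r=th*p["K"][0,0]
    return np.array([p["K"][0,2]+r*np.cos(ph),p["K"][1,2]+r*np.sin(ph)])
def wray(p,uv,R,t,z):
    T=p["tool_from_camera"]; d=np.array(uv,float)-[p["K"][0,2],p["K"][1,2]]; r=np.hypot(*d); th=r/p["K"][0,0]
    c=np.r_[d/max(r,1e-9)*np.sin(th),np.cos(th)]; o=R@T[:3,3]+t; w=R@T[:3,:3]@c; return o+w*(z-o[2])/w[2]
def delta(R,t,X):
    return (R.T@(np.array(X,float)-t)).round(1)
E
python3 - <<'E'
from h import *
s,R,t=toolT(); p=get_image("wrist"); print(s["qpos"].round(2),t,s["tool_rot"])
cv2.imwrite("pics/w1.png",p["image"])
for q in["nozzle_top","foot_grip"]:
    for r in recognise(p,q)[:2]:
        b=r["box"];c=[(b[0]+b[2])/2,(b[1]+b[3])/2];print(q,r["score"],b,wray(p,c,R,t,166 if q[0]=='n' else 142))
print(wpix(p,[453,-251,166],R,t),wpix(p,[469,-138,142],R,t))
E
```

```text
[ 0.42  0.47  0.06  1.84 -0.06  0.82  1.67] [ 471.00435716 -260.45793249  224.4760052 ] [3.12661603 0.00674086 2.72595954]
nozzle_top 0.67 [236.1, 124.0, 340.0, 194.7] [ 452.96978788 -220.36288888  166.        ]
foot_grip 0.97 [307.6, 92.7, 401.7, 166.3] [ 458.22290221 -160.19098393  142.        ]
foot_grip 0.71 [318.8, 227.1, 351.1, 264.8] [ 550.60473111 -208.05531527  142.        ]
[247.8108025  176.48582562] [381.7546964  132.03400409]
```

View pics/w1.png

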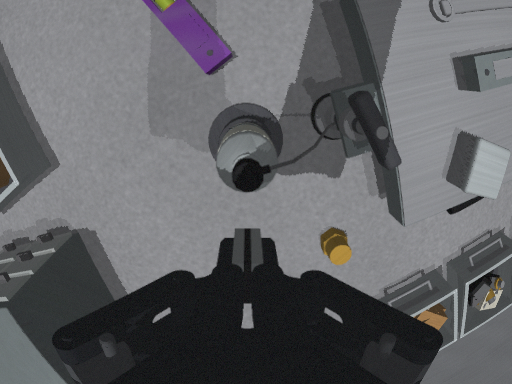

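The wrist view shows the black button at about (248,174), which agrees with the estimate (453,-251). The T-handle is at about (375,130). I'll move over the button.

>>> send_rows([
  [-1, 0.0208, 0.0012, 0, 0],
  [-1, 0, 0, 0.02, 0],
  [-1, 0, 0, 0.02, 0],
  [-1, 0, 0, 0, 0],
])

```text
clock: 3.58
eef_pos: [454.0, -249.3, 184.5]
tool_rot: [3.125, 0.011, 2.721]
force: [-0.3, -0.2, 0.0]
width: -0.4
```

Run:
```python
from h import *
s,R,t=toolT(); p=get_image("wrist"); print(s["qpos"].round(2),t,s["tool_rot"],s["force"],delta(R,t,[452.7,-251,166]))
crop(p,(180,120,320,260),"w2",4)
q=get_image("top"); crop(q,(300,150,400,250),"t2",5)
q=get_image("scene"); crop(q,(90,180,210,290),"s2",5)
print(wpix(p,[453,-251,166],R,t))
```

```text
[ 0.42  0.5   0.05  1.94 -0.06  0.69  1.67] [ 453.99425234 -249.27528786  184.51204262] [3.12545371 0.01059214 2.72101058] [-0.31901556 -0.23417508  0.02681166] [ 0.7 -2.4 18.5]
[243.22502601 227.53990511]
```

View pics/w2.png

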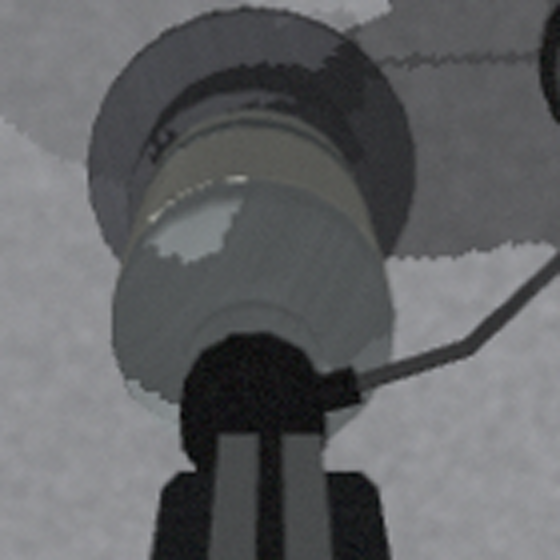

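View pics/s2.png

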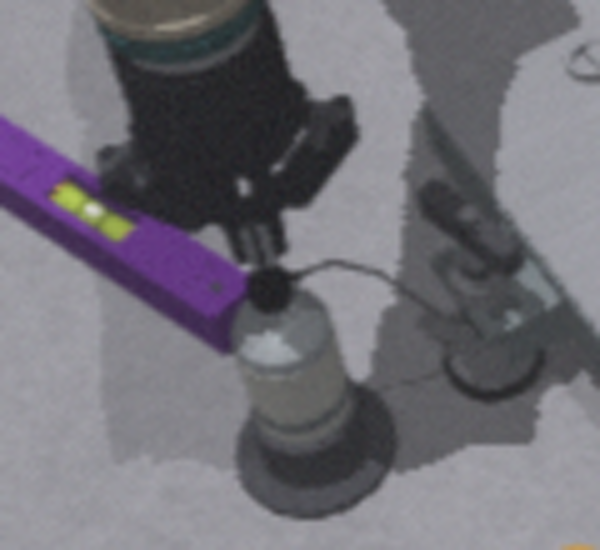

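>>> send_rows([
  [-1, 0.0007, -0.0024, 0.008, 0],
  [-1, 0, 0, 0.008, 0],
])

```text
clock: 3.9
eef_pos: [458.0, -253.5, 173.9]
tool_rot: [3.126, 0.024, 2.722]
force: [0.1, -0.2, 0.0]
width: 0.2
```

>>> send_rows([
  [-1, 0, 0, 0.006, 0],
  [-1, 0, 0, 0.003, 0],
])

```text
clock: 4.07
eef_pos: [458.7, -253.4, 164.2]
tool_rot: [3.126, 0.025, 2.723]
force: [-1.7, 0.1, 3.8]
width: 0.2
```

>>> send_rows([
  [-1, 0, 0, 0.006, 0],
  [-1, 0, 0, 0.002, 0],
])

```text
clock: 4.23
eef_pos: [458.8, -253.5, 159.6]
tool_rot: [3.126, 0.025, 2.722]
force: [-9.2, 5.1, 39.5]
width: 0.1
```

>>> send_rows([
  [-1, 0, 0, 0.0005, 0],
  [-1, 0, 0, 0.0005, 0],
  [-1, 0, 0, 0.0005, 0],
])

```text
clock: 4.48
eef_pos: [458.7, -253.5, 161.2]
tool_rot: [3.125, 0.027, 2.721]
force: [-1.6, 0.8, 4.7]
width: -0.2
```

>>> send_rows([
  [-1, 0, 0, 0.003, 0],
  [-1, 0, 0, 0.0015, 0],
  [-1, 0, 0, 0.0012, 0],
])

```text
clock: 4.73
eef_pos: [458.8, -253.5, 160.1]
tool_rot: [3.124, 0.028, 2.72]
force: [-2.6, 1.0, 8.9]
width: -0.1
```

>>> send_rows([
  [-1, 0, 0, -0.015, 0],
  [-1, 0, 0, -0.03, 0],
  [-1, 0, 0, -0.03, 0],
  [0.4, 0, 0, 0, 0],
])

```text
clock: 5.07
eef_pos: [456.4, -253.9, 236.6]
tool_rot: [3.124, 0.027, 2.72]
force: [0.3, -0.0, 0.9]
width: 10.9
```

Run:
```python
from h import *
s,R,t=toolT(); p=get_image("wrist"); print(s["qpos"].round(2),t,s["tool_rot"],s["force"],s["width"])
cv2.imwrite("pics/w3.png",p["image"])
print(wpix(p,[453,-251,166],R,t),delta(R,t,[469,-138,142]))
for o in outline_of(p,"foot_grip")[:1]:
    c,_=cv2.findContours(o["mask"].astype(np.uint8),0,2); c=max(c,key=cv2.contourArea); r=cv2.minAreaRect(c); print(o["score"],r,[wray(p,x,R,t,142).round(1) for x in cv2.boxPoints(r)],wray(p,r[0],R,t,142))
```

```text
[ 0.43  0.43  0.06  1.89 -0.06  0.8   1.67] [ 456.40649808 -253.93327715  236.62301067] [3.12411411 0.02740813 2.71978011] [ 0.26760917 -0.00431707  0.93292021] 10.895030168555039
[247.14464459 190.4048034 ] [ 38.6 109.3  95.5]
0.63 ((365.1578369140625, 143.34432983398438), (81.5128173828125, 29.393096923828125), 65.37643432617188) [array([ 429.4, -162. ,  142. ]), array([ 428.3, -136.3,  142. ]), array([ 503.3, -125.1,  142. ]), array([ 503.2, -153.7,  142. ])] [ 464.14581339 -145.42911318  142.        ]
```

View pics/w3.png

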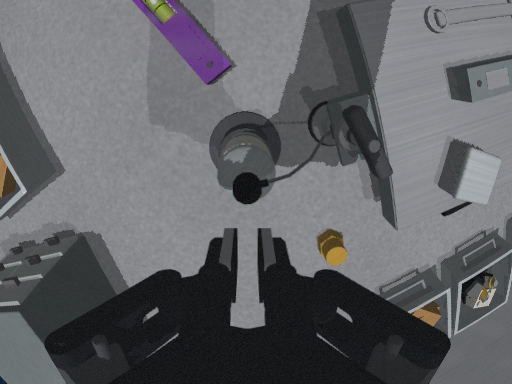

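>>> send_rows([
  [0.3, 0.0098, 0.0275, 0.005, 0],
  [0.3, 0.0098, 0.0275, 0.005, 0],
  [0.3, 0.0098, 0.0275, 0.005, 0],
  [0.3, 0.0098, 0.0275, 0.005, 0],
  [0.3, 0, 0, 0, -0.115],
  [0.3, 0, 0, 0, -0.115],
  [0.3, 0, 0, 0, -0.115],
  [0.3, 0, 0, 0, -0.115],
  [0.3, 0, 0, 0, -0.115],
  [0.3, 0, 0, 0, 0],
])

```text
clock: 6.0
eef_pos: [457.4, -126.7, 199.3]
tool_rot: [3.129, 0.008, -2.958]
force: [0.5, -0.2, -0.5]
width: 55.4
```

Run:
```python
from h import *
s,R,t=toolT(); p=get_image("wrist"); print(s["qpos"].round(2),t,s["tool_rot"],s["force"],s["width"])
cv2.imwrite("pics/w4.png",p["image"])
print(wpix(p,[469,-138,142],R,t),delta(R,t,[469,-138,130]))
a=np.array([np.cos(.15),np.sin(.15),0])
print(wpix(p,np.array([469,-138,142])+a*36,R,t),wpix(p,np.array([469,-138,142])-a*36,R,t))
q=get_image("top"); crop(q,(165,135,395,250),"t4",3.4)
```

```text
[ 0.31  0.43 -0.13  2.03  0.06  0.69  1.91] [ 457.43540053 -126.74644334  199.27623438] [ 3.12905879  0.007887   -2.95841541] [ 0.51454005 -0.17569707 -0.48261518] 55.429926930323546
[228.20464948 215.81676812] [ -8.8 -14.   69.2]
[227.87570987 257.48480006] [228.87820129 168.21207289]
```

View pics/w4.png

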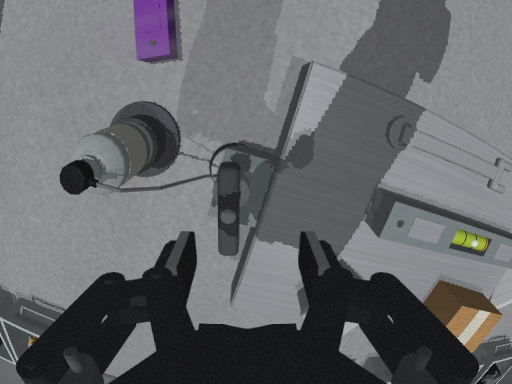

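View pics/t4.png

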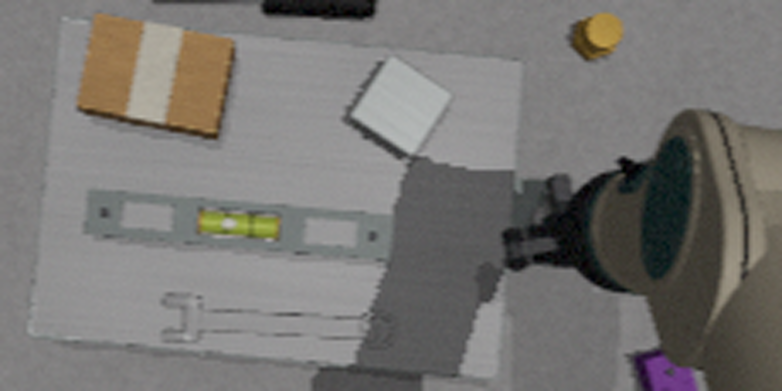

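>>> send_rows([
  [0.3, -0.0088, -0.014, 0.01, 0],
  [0.3, 0, 0, 0.01, 0],
  [0.3, 0, 0, 0, 0],
])

```text
clock: 6.35
eef_pos: [468.4, -139.4, 177.8]
tool_rot: [3.129, 0.007, -2.975]
force: [0.0, 0.7, 0.1]
width: 55.9
```

Run:
```python
from h import *
s,R,t=toolT(); print(s["qpos"].round(2),t,s["tool_rot"],s["force"],s["width"],delta(R,t,[469,-138,111]))
```

```text
[ 0.32  0.48 -0.11  2.01  0.06  0.65  1.91] [ 468.42113977 -139.36244793  177.78839305] [ 3.12871387  0.00660656 -2.97506808] [0.02403725 0.71982315 0.07415401] 55.899625165591225 [-0.4  0.4 66.8]
```

>>> send_rows([
  [0.3, 0, 0, 0.02, 0],
  [0.3, 0, 0, 0.02, 0],
  [0.3, 0, 0, 0.014, 0],
  [0.3, 0, 0, 0, 0],
])

```text
clock: 6.68
eef_pos: [469.6, -139.4, 122.6]
tool_rot: [3.131, 0.008, -2.985]
force: [-0.2, 0.9, -0.1]
width: 55.8
```

Run:
```python
from h import *
s,R,t=toolT(); p=get_image("wrist"); print(s["qpos"].round(2),t,s["tool_rot"],s["force"],s["width"],delta(R,t,[469,-138,111]))
cv2.imwrite("pics/w5.png",p["image"])
q=get_image("scene"); crop(q,(120,170,240,280),"s5",5)
```

```text
[ 0.31  0.57 -0.1   2.06  0.08  0.51  1.88] [ 469.56386235 -139.42767709  122.5670996 ] [ 3.13054991  0.0081048  -2.98542363] [-0.18058874  0.91345913 -0.08465122] 55.76882278150527 [ 0.4  1.4 11.6]
```

View pics/w5.png

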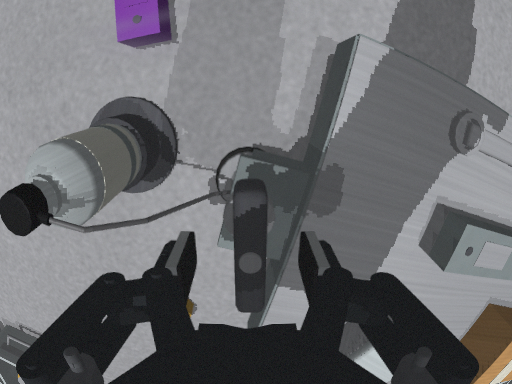

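View pics/s5.png

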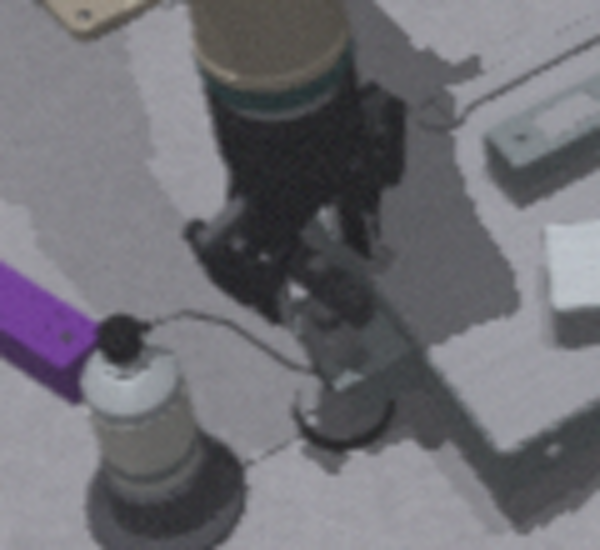

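>>> send_rows([
  [0.3, 0, 0.001, 0.011, 0],
  [0.3, 0, 0, 0.001, 0],
  [-1, 0, 0, 0, 0],
  [-1, 0, 0, 0, 0],
  [-1, 0, 0, 0, 0],
  [-1, 0, 0, 0, 0],
  [-1, 0, 0, 0, 0],
])

```text
clock: 7.37
eef_pos: [473.7, -137.4, 117.6]
tool_rot: [3.133, 0.018, -2.986]
force: [1.8, -3.6, -11.5]
width: 14.9
```

Run:
```python
from h import *
s,R,t=toolT(); print(s["qpos"].round(2),t,s["tool_rot"],s["force"],s["torque"],s["width"],delta(R,t,[469,-138,111]))
p=get_image("top"); 
o=[r for r in outline_of(p,"level") if abs(r["box"][0]-191)<15][0]; m=o["mask"]
W=world(p); pts=W[m]; print(np.nanmedian(pts,0), cv2.minAreaRect(pts[~np.isnan(pts[:,0])][:,:2].astype(np.float32)))
crop(p,(215,188,255,215),"b5",18)
```

```text
[ 0.3   0.58 -0.09  2.06  0.08  0.49  1.88] [ 473.65218438 -137.41870651  117.55544449] [ 3.13332021  0.01815165 -2.98572814] [  1.82428604  -3.61185053 -11.46906217] [-0.90070085 -0.30359794 -0.09414275] 14.896578472909313 [4.8 0.1 6.5]
[467.16402195 118.30231171 128.82498384] ((468.61724853515625, 120.96797943115234), (247.1813507080078, 37.99931335449219), 84.70699310302734)
```

View pics/b5.png

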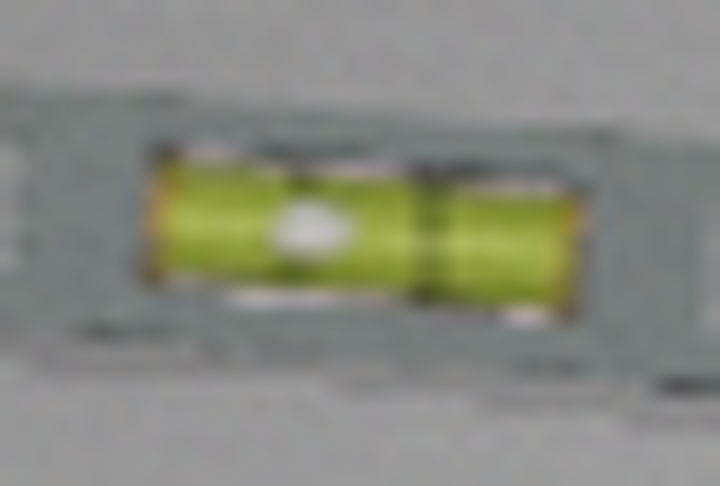

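>>> send_rows([
  [-1, 0, -0.0003, 0, 0.06],
  [-1, 0, -0.0005, 0, 0.1],
  [-1, 0, -0.0005, 0, 0.1],
  [-1, 0, -0.0005, 0, 0.1],
  [-1, 0, -0.0005, 0, 0.1],
])

```text
clock: 7.88
eef_pos: [473.4, -139.6, 117.5]
tool_rot: [3.125, 0.012, 2.823]
force: [0.9, 2.9, -4.9]
width: 14.7
```

Run:
```python
from h import *
s,R,t=toolT(); print(s["qpos"].round(2),t,s["tool_rot"],s["force"],s["torque"],s["width"],delta(R,t,[469,-138,111]))
```

```text
[ 0.22  0.58  0.04  2.07 -0.08  0.48  1.56] [ 473.44143199 -139.64802817  117.54975009] [3.12547608 0.01159022 2.82300127] [ 0.88036465  2.91956681 -4.92328136] [-0.40859189  0.03439018  0.16412758] 14.715248537698912 [4.8 0.1 6.5]
```

>>> send_rows([
  [-1, 0, -0.0005, 0, 0.11],
  [-1, 0, -0.0005, 0, 0.11],
  [-1, 0, -0.0005, 0, 0.11],
  [-1, 0, -0.0005, 0, 0.11],
  [-1, 0, -0.0005, 0, 0.11],
  [-1, 0, -0.0005, 0, 0.11],
])

```text
clock: 8.38
eef_pos: [471.5, -142.0, 117.5]
tool_rot: [3.123, -0.001, 2.138]
force: [2.3, 1.1, -5.6]
width: 14.9
```

>>> send_rows([
  [-1, 0, -0.0005, 0, 0.11],
  [-1, 0, -0.0005, 0, 0.11],
  [-1, 0, -0.0005, 0, 0.11],
  [-1, 0, -0.0005, 0, 0.11],
  [-1, 0, -0.0005, 0, 0.11],
  [-1, 0, -0.0005, 0, 0.11],
])

```text
clock: 8.88
eef_pos: [468.6, -142.6, 117.5]
tool_rot: [3.13, -0.012, 1.453]
force: [1.1, 0.0, -5.3]
width: 14.9
```

Run:
```python
from h import *
s,R,t=toolT(); print(s["qpos"].round(2),t,s["tool_rot"],s["force"],s["torque"],s["width"],delta(R,t,[469,-138,111]))
p=get_image("top"); 
crop(p,(215,188,255,215),"b6",18)
cv2.imwrite("pics/w6.png",get_image("wrist")["image"])
```

```text
[-0.04  0.62  0.42  2.08 -0.51  0.53  0.64] [ 468.57774422 -142.64107566  117.48067896] [ 3.12989495 -0.01163137  1.45283897] [ 1.06395124  0.03521785 -5.25168271] [-0.44001314  0.37218094  0.18767865] 14.895780536589315 [ 4.6 -0.2  6.5]
```

View pics/b6.png

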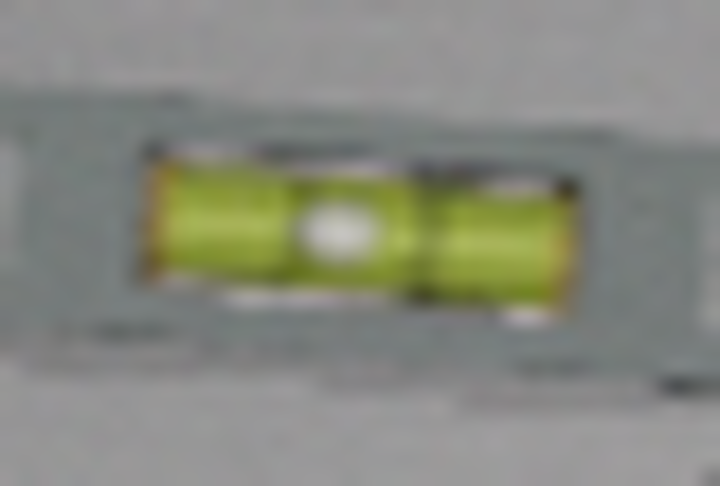

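View pics/w6.png

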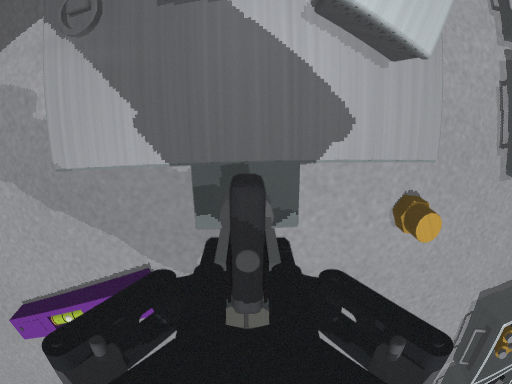

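>>> send_rows([
  [-1, 0, -0.0004, 0, 0.08],
  [-1, 0, -0.0004, 0, 0.08],
  [-1, 0, 0, 0, 0],
  [-1, 0, 0, 0, 0],
  [-1, 0, 0, 0, 0],
  [-1, 0, 0, 0, 0],
  [-1, 0, 0, 0, 0],
  [-1, 0, 0, 0, 0],
  [-1, 0, 0, 0, 0],
  [-1, 0, 0, 0, 0],
  [-1, 0, 0, 0, 0],
  [-1, 0, 0, 0, 0],
])

```text
clock: 9.98
eef_pos: [468.0, -142.5, 117.5]
tool_rot: [3.132, -0.014, 1.315]
force: [1.3, 0.3, -4.1]
width: 15.1
```

```bash
cat >> h.py <<'E'
def bub(p,name,save=True):
    # average along vial axis
    im=p["image"].astype(float)
    if save: crop(p,(215,188,255,215),name,18)
    c=cv2.resize(p["image"][190:214,218:252],None,fx=10,fy=10,interpolation=cv2.INTER_CUBIC).astype(float)
    g=(c[...,1]-c[...,0])  # yellow-green: g>>b
    vi=g>50
    ys,xs=np.where(vi); 
    sat=c.max(2)-c.min(2)
    # vial extents from horizontal hull
    h=cv2.convexHull(np.stack([xs,ys],1)); r=cv2.minAreaRect(h)
    mask=np.zeros(vi.shape,np.uint8); cv2.fillConvexPoly(mask,h,1)
    w=(c[...,0]-110).clip(0)*mask   # blue high = white bubble
    hole=(mask>0)&(c[...,0]>130)
    ys2,xs2=np.where(hole)
    print("vial",r,"bubble",xs2.mean() if len(xs2) else None,ys2.mean() if len(ys2) else None,len(xs2),"off_mm",(r[0][0]-xs2.mean())/10/ .3915 if len(xs2) else None)
E
python3 - <<'E'
from h import *
s,R,t=toolT(); print(s["qpos"].round(2),t,s["tool_rot"],s["force"])
for i in range(2): bub(get_image("top"),"b7")
E
```

```text
[-0.06  0.62  0.46  2.08 -0.55  0.55  0.55] [ 467.96611312 -142.52904278  117.47309075] [ 3.13201376 -0.01363966  1.31531387] [ 1.30706968  0.25851452 -4.0912726 ]
vial ((170.4900665283203, 110.1131591796875), (231.6892547607422, 61.06375503540039), 5.013113498687744) bubble 167.06387665198238 109.57268722466961 908 off_mm 0.8751442851437878
vial ((170.77049255371094, 110.02459716796875), (232.2241668701172, 61.11162567138672), 5.19442892074585) bubble 167.20700985761226 109.57393209200438 913 off_mm 0.910212693767222
```

View pics/b7.png

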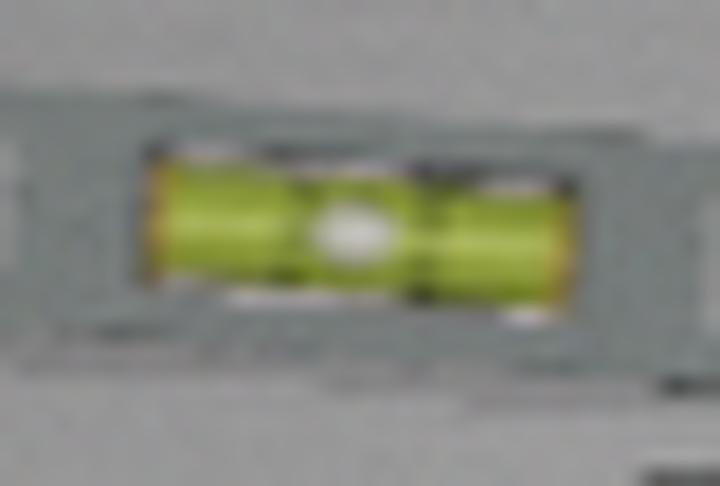

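>>> send_rows([
  [-1, 0, -0.0004, 0, 0.09],
  [-1, 0, -0.0004, 0, 0.09],
  [-1, 0, -0.0004, 0, 0.09],
  [-1, 0, 0, 0, 0],
  [-1, 0, 0, 0, 0],
  [-1, 0, 0, 0, 0],
  [-1, 0, 0, 0, 0],
  [-1, 0, 0, 0, 0],
  [-1, 0, 0, 0, 0],
  [-1, 0, 0, 0, 0],
  [-1, 0, 0, 0, 0],
  [-1, 0, 0, 0, 0],
])

```text
clock: 11.08
eef_pos: [466.9, -142.1, 117.5]
tool_rot: [3.136, -0.016, 1.046]
force: [0.9, 0.3, -4.3]
width: 14.5
```

Run:
```python
from h import *
s,R,t=toolT(); print(s["qpos"].round(2),t,s["tool_rot"],s["force"])
for i in range(3): bub(get_image("top"),"b8")
```

```text
[-0.11  0.64  0.53  2.09 -0.63  0.57  0.36] [ 466.88490317 -142.06550672  117.48881679] [ 3.13600241 -0.01598882  1.04590689] [ 0.93147004  0.28875641 -4.33560229]
vial ((170.04368591308594, 109.95892333984375), (230.58799743652344, 61.08311080932617), 5.142764568328857) bubble 170.83352337514253 110.69669327251995 877 off_mm -0.20174647817537572
vial ((170.00643920898438, 109.92816162109375), (230.68850708007812, 61.017333984375), 5.123165130615234) bubble 170.8422247446084 110.28376844494892 881 off_mm -0.21348289543397503
vial ((170.02029418945312, 109.78492736816406), (230.48605346679688, 61.068477630615234), 5.389311790466309) bubble 170.77159090909092 110.35 880 off_mm -0.19190209952434045
```

View pics/b8.png

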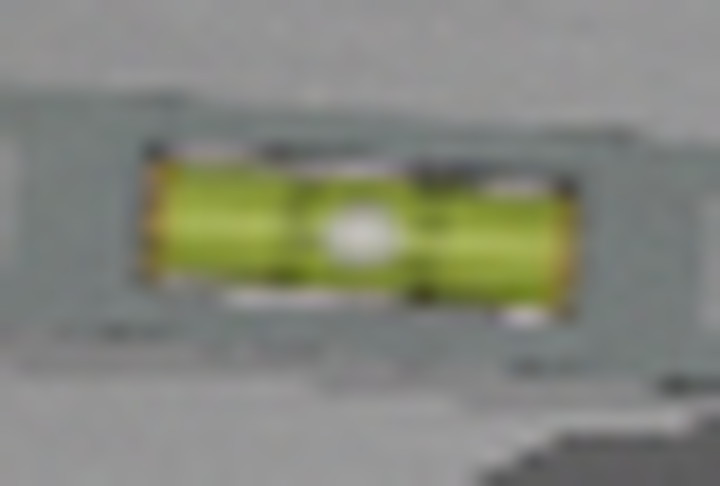

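>>> send_rows([
  [0.1, 0, 0, 0, 0],
  [0.1, 0, 0, 0, 0],
  [0.1, 0, 0, 0, 0],
  [0.1, 0, 0, 0, 0],
  [0.1, 0, 0, -0.02, 0],
  [0.1, 0, 0, -0.03, 0],
  [0.1, 0, 0, -0.03, 0],
  [0.1, 0, 0, -0.02, 0],
])

```text
clock: 11.9
eef_pos: [463.6, -143.4, 219.0]
tool_rot: [-3.141, -0.014, 1.044]
force: [0.7, -0.1, -0.2]
width: 47.1
```

Run:
```python
from h import *
s,R,t=toolT(); print(s["qpos"].round(2),t,s["tool_rot"],s["force"],s["width"])
for i in range(2): bub(get_image("top"),"b9")
p=get_image("wrist"); cv2.imwrite("pics/w9.png",p["image"])
print(delta(R,t,[467.3,116,200]))
```

```text
[-0.23  0.5   0.71  1.99 -0.46  0.81  0.21] [ 463.56058218 -143.38950594  218.99299356] [-3.14111292 -0.01395365  1.04419709] [ 0.68655322 -0.14469852 -0.23549328] 47.06465700057389
vial ((170.2396240234375, 109.90424346923828), (230.9701385498047, 61.285221099853516), 5.123165130615234) bubble 171.0123595505618 110.5505617977528 890 off_mm -0.19737816784784087
vial ((170.08737182617188, 109.9775390625), (231.0379638671875, 61.476707458496094), 4.885202407836914) bubble 170.91629955947135 110.55616740088105 908 off_mm -0.21173122178786208
[ 225.8 -127.1   22.2]
```

View pics/w9.png

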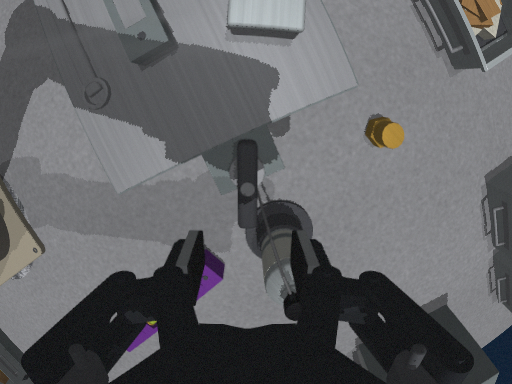

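>>> send_rows([
  [-1, 0.025, -0.0141, 0, 0],
  [-1, 0.025, -0.0141, 0, 0],
  [-1, 0.025, -0.0141, 0, 0],
  [-1, 0.025, -0.0141, 0, 0],
  [-1, 0.025, -0.0141, 0, 0],
  [-1, 0.025, -0.0141, 0, 0],
  [-1, 0.025, -0.0141, 0, 0],
  [-1, 0.025, -0.0141, 0, 0],
  [-1, 0, 0, 0, -0.11],
  [-1, 0, 0, 0, -0.11],
  [-1, 0, 0, 0, -0.11],
  [-1, 0, 0, 0, -0.1],
])

```text
clock: 13.05
eef_pos: [460.0, 99.3, 209.0]
tool_rot: [-3.132, -0.007, 1.493]
force: [0.5, 0.4, 0.6]
width: 0.2
```

Run:
```python
from h import *
s,R,t=toolT(); print(s["qpos"].round(2),t,s["tool_rot"],s["force"],s["width"])
p=get_image("wrist"); cv2.imwrite("pics/w10.png",p["image"])
print(wpix(p,[467.3,116,134],R,t),delta(R,t,[467.3,116,165]))
```

```text
[-0.68  0.47  0.6   2.03 -0.39  0.76  0.08] [459.95178682  99.2556529  208.96858782] [-3.13211414 -0.00661313  1.49306536] [0.49346242 0.35089285 0.56857229] 0.15807562550114837
[255.73764616 175.41537507] [17.   6.4 44. ]
```

View pics/w10.png

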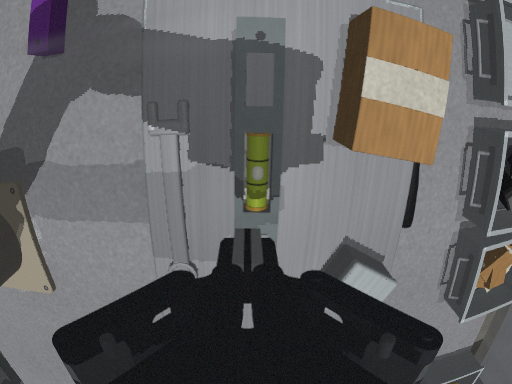

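>>> send_rows([
  [-1, 0, 0.0085, 0.015, 0],
  [-1, 0, 0, 0.02, 0],
  [-1, 0, 0, 0.01, 0],
  [-1, 0, 0, 0, 0],
])

```text
clock: 13.43
eef_pos: [466.8, 99.1, 160.0]
tool_rot: [-3.129, -0.008, 1.489]
force: [-0.1, 0.9, 0.6]
width: 0.3
```

Run:
```python
from h import *
s,R,t=toolT(); print(s["qpos"].round(2),t,s["tool_rot"],s["force"],s["width"])
p=get_image("wrist"); crop(p,(190,80,310,260),"w11",3.3)
print(wpix(p,[468.5,119,134],R,t),delta(R,t,[468.5,119,134]))
```

```text
[-0.62  0.55  0.53  2.06 -0.47  0.65  0.14] [466.75133467  99.10347873 159.9693333 ] [-3.12876699 -0.00771079  1.48907345] [-0.06636415  0.90283735  0.55064908] 0.3460155383186862
[247.52403802 192.97704749] [19.8  0.5 26.1]
```

View pics/w11.png

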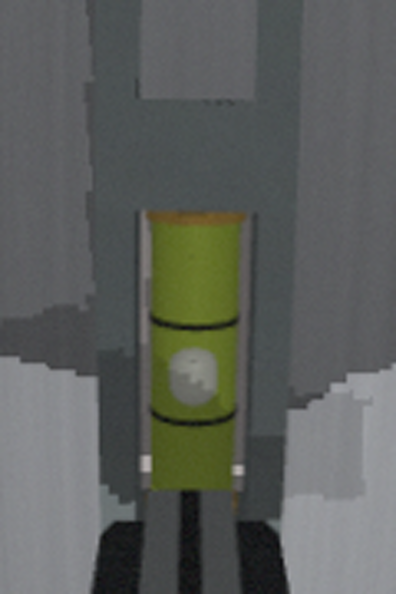

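```bash
cat >> h.py <<'E'
def wb(p,R,t):
    im=p["image"].astype(float); return im
E
python3 - <<'E'
from h import *
s,R,t=toolT()
p=get_image("wrist")
T=p["image"].astype(int)
for x in (238,248,258): print(x)
for y in range(170,218): print(y,T[y,244:254].mean(0).round(),T[y,236:241].mean(0).round(),wray(p,[248.5,y],R,t,131)[1].round(2))
E
```

```text
238
248
258
170 [ 41. 114. 101.] [36. 96. 85.] 132.12
171 [ 41. 114. 101.] [37. 96. 86.] 131.5
172 [ 42. 115. 102.] [36. 97. 85.] 130.89
173 [ 42. 115. 102.] [35. 95. 84.] 130.27
174 [ 42. 115. 101.] [32. 93. 82.] 129.65
175 [ 41. 114. 102.] [32. 86. 76.] 129.02
176 [ 42. 114. 101.] [26. 60. 53.] 128.4
177 [36. 93. 83.] [26. 40. 36.] 127.78
178 [26. 50. 44.] [30. 63. 58.] 127.15
179 [28. 46. 43.] [36. 91. 82.] 126.53
180 [ 38. 103.  91.] [37. 97. 86.] 125.9
181 [ 42. 115. 101.] [37. 96. 86.] 125.27
182 [ 41. 114. 100.] [35. 96. 85.] 124.64
183 [ 41. 114. 100.] [36. 97. 86.] 124.01
184 [ 45. 114. 102.] [34. 96. 86.] 123.38
185 [ 87. 119. 113.] [38. 97. 86.] 122.74
186 [114. 125. 123.] [37. 97. 86.] 122.11
187 [122. 130. 128.] [37. 95. 85.] 121.47
188 [124. 132. 131.] [33. 89. 79.] 120.83
189 [125. 133. 132.] [34. 87. 77.] 120.2
190 [128. 136. 135.] [33. 87. 77.] 119.55
191 [128. 136. 134.] [32. 86. 76.] 118.91
192 [126. 133. 132.] [34. 85. 76.] 118.27
193 [126. 134. 132.] [36. 87. 76.] 117.62
194 [126. 133. 132.] [34. 86. 77.] 116.98
195 [112. 119. 118.] [34. 86. 75.] 116.33
196 [107.
[... 161 characters left out ...]
0 [ 93. 103. 101.] [33. 86. 75.] 113.07
201 [77. 98. 93.] [33. 85. 76.] 112.41
202 [47. 91. 82.] [34. 85. 75.] 111.75
203 [34. 90. 79.] [31. 82. 72.] 111.09
204 [33. 90. 80.] [29. 71. 63.] 110.43
205 [33. 90. 80.] [28. 51. 46.] 109.76
206 [30. 74. 66.] [23. 43. 38.] 109.1
207 [20. 37. 34.] [32. 65. 58.] 108.43
208 [24. 42. 37.] [34. 83. 74.] 107.76
209 [32. 84. 74.] [33. 86. 76.] 107.09
210 [33. 90. 79.] [34. 87. 77.] 106.42
211 [34. 90. 79.] [31. 84. 75.] 105.74
212 [33. 90. 79.] [35. 87. 77.] 105.06
213 [33. 90. 79.] [32. 86. 76.] 104.39
214 [32. 89. 78.] [33. 86. 76.] 103.7
215 [34. 90. 80.] [31. 85. 76.] 103.02
216 [34. 90. 80.] [32. 86. 75.] 102.34
217 [33. 90. 80.] [32. 86. 76.] 101.65
```

>>> send_rows([
  [-1, 0.002, 0.0005, 0.012, 0],
  [-1, 0, 0, 0.008, 0],
  [-1, 0, 0, 0, 0],
])

```text
clock: 13.78
eef_pos: [469.1, 101.0, 142.2]
tool_rot: [-3.133, -0.009, 1.487]
force: [0.2, 0.2, 0.2]
width: -0.2
```

Run:
```python
from h import *
s,R,t=toolT(); print(t,s["tool_rot"],s["force"],delta(R,t,[468.5,117.5,134]))
```

```text
[469.07428174 101.02778466 142.2022564 ] [-3.13332868 -0.00898744  1.48669493] [0.15939641 0.21261534 0.21639001] [16.3 -1.9  8.4]
```

>>> send_rows([
  [-1, 0.002, -0.0015, 0.004, 0],
  [-1, 0, 0, 0.003, 0],
])

```text
clock: 13.95
eef_pos: [468.2, 103.3, 135.9]
tool_rot: [-3.135, -0.01, 1.486]
force: [-0.9, -0.3, -0.7]
width: -0.2
```

>>> send_rows([
  [-1, 0, 0, 0.002, 0],
  [-1, 0, 0, 0.001, 0],
])

```text
clock: 14.12
eef_pos: [468.3, 103.5, 133.0]
tool_rot: [-3.136, -0.01, 1.486]
force: [-0.2, 0.0, 0.7]
width: 0.1
```

>>> send_rows([
  [-1, 0, 0, 0.0015, 0],
  [-1, 0, 0, 0.001, 0],
])

```text
clock: 14.28
eef_pos: [468.6, 103.6, 130.6]
tool_rot: [-3.136, -0.01, 1.486]
force: [-0.0, 0.3, 2.8]
width: -0.3
```

>>> send_rows([
  [-1, 0, 0, 0.0012, 0],
  [-1, 0, 0, 0.0012, 0],
  [-1, 0, 0, 0.0012, 0],
])

```text
clock: 14.53
eef_pos: [468.6, 103.6, 130.5]
tool_rot: [-3.136, -0.014, 1.485]
force: [-2.7, 0.6, 13.4]
width: -0.2
```

>>> send_rows([
  [-1, 0, 0, 0.0009, 0],
  [-1, 0, 0, 0.0009, 0],
])

```text
clock: 14.7
eef_pos: [468.6, 103.6, 130.6]
tool_rot: [-3.137, -0.016, 1.484]
force: [-3.4, -0.1, 8.8]
width: 0.0
```

```bash
cat > chk.py <<'E'
from h import *
import sys
for i in range(8):
    p=get_image("wrist"); s,R,t=toolT(); print(s["clock"],t.round(1),s["force"].round(1))
crop(p,(190,80,310,260),sys.argv[1],3.3)
T=p["image"].astype(int)
for y in range(140,200): print(y,T[y,244:254].mean(0).round(),wray(p,[248.5,y],R,t,128)[1].round(2))
bub(get_image("top"),"bx")
E
python3 chk.py w12
```

```text
14.75 [468.6 103.6 130.6] [-2.8  0.6  9.6]
14.8 [468.6 103.6 130.6] [-2.1  1.4  9.8]
14.85 [468.6 103.6 130.6] [-2.1 -1.3 10. ]
14.9 [468.6 103.6 130.6] [-2.3 -0.3  9.5]
14.95 [468.7 103.6 130.6] [-2.8 -0.  10.5]
15.0 [468.6 103.6 130.5] [-3.5 -0.4 10.1]
15.05 [468.6 103.6 130.6] [-2.8 -0.5  9.5]
15.1 [468.6 103.6 130.5] [-1.9 -0.8  9.1]
140 [87. 86. 80.] 158.81
141 [87. 86. 81.] 158.31
142 [87. 86. 80.] 157.81
143 [87. 86. 80.] 157.31
144 [86. 85. 80.] 156.81
145 [87. 86. 81.] 156.3
146 [88. 86. 80.] 155.8
147 [87. 86. 80.] 155.3
148 [86. 85. 80.] 154.79
149 [87. 86. 80.] 154.29
150 [87. 85. 80.] 153.79
151 [87. 86. 80.] 153.28
152 [86. 86. 80.] 152.77
153 [87. 85. 79.] 152.27
154 [86. 86. 79.] 151.76
155 [87. 86. 80.] 151.25
156 [86. 85. 79.] 150.74
157 [85. 84. 79.] 150.23
158 [86. 85. 80.] 149.72
159 [86. 85. 79.] 149.21
160 [85. 85. 79.] 148.7
161 [86. 84. 79.] 148.19
162 [73. 82. 82.] 147.68
163 [ 52.  85. 101.] 147.16
164 [ 44.  92. 114.] 146.65
165 [ 45.  93. 116.] 146.13
166 [ 44.  93. 116.] 145.62
167 [ 44. 104. 112.] 145.1
168 [ 44. 118. 108.] 144.58
169 [ 44. 121. 107.] 1
[... 617 characters left out ...]
41
192 [ 43. 120. 106.] 131.87
193 [ 44. 120. 106.] 131.33
194 [ 44. 120. 106.] 130.78
195 [ 45. 121. 106.] 130.24
196 [ 42. 120. 106.] 129.69
197 [ 43. 120. 106.] 129.14
198 [ 43. 120. 106.] 128.59
199 [ 43. 120. 106.] 128.04Traceback (most recent call last):
  File "chk.py", line 8, in <module>
    bub(get_image("top"),"bx")
    ~~~^^^^^^^^^^^^^^^^^^^^^^^
  File "h.py", line 33, in bub
    h=cv2.convexHull(np.stack([xs,ys],1)); r=cv2.minAreaRect(h)
                                             ~~~~~~~~~~~~~~~^^^
cv2.error: OpenCV(4.12.0) /io/opencv/modules/imgproc/src/convhull.cpp:143: error: (-215:Assertion failed) total >= 0 && (depth == CV_32F || depth == CV_32S) in function 'convexHull'
```

View pics/w12.png

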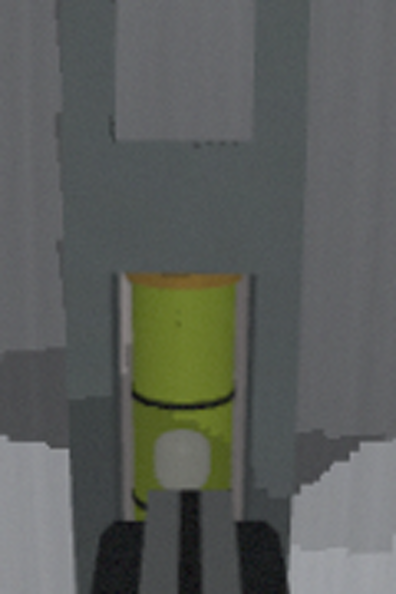

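Run:
```python
from h import *
for i in range(10): p=get_image("wrist")
s,R,t=toolT(); print(s["clock"],s["force"].round(1))
T=p["image"].astype(int)
for y in list(range(200,232)): print(y,T[y,241:249].mean(0).round(),T[y,231:235].mean(0).round(),wray(p,[246,y],R,t,128)[1].round(2))
```

```text
15.65 [-2.8 -0.6  9.7]
200 [ 42. 120. 106.] [24. 43. 39.] 127.6
201 [ 43. 116. 103.] [22. 34. 32.] 127.05
202 [29. 64. 57.] [31. 62. 57.] 126.49
203 [23. 22. 20.] [30. 86. 75.] 125.94
204 [37. 85. 76.] [34. 90. 80.] 125.38
205 [ 40. 111.  98.] [34. 91. 79.] 124.82
206 [ 42. 116. 102.] [34. 90. 80.] 124.26
207 [ 37. 101.  89.] [34. 91. 80.] 123.7
208 [34. 95. 84.] [34. 90. 80.] 123.14
209 [37. 96. 84.] [33. 90. 80.] 122.57
210 [ 82. 106. 100.] [34. 90. 79.] 122.01
211 [103. 111. 110.] [34. 90. 80.] 121.44
212 [107. 113. 112.] [34. 90. 80.] 120.87
213 [107. 114. 112.] [34. 90. 79.] 120.3
214 [109. 116. 115.] [35. 90. 80.] 119.73
215 [109. 116. 114.] [32. 89. 79.] 119.15
216 [110. 117. 116.] [34. 90. 80.] 118.58
217 [109. 115. 114.] [32. 89. 78.] 118.0
218 [107. 113. 112.] [35. 90. 80.] 117.42
219 [107. 113. 112.] [33. 89. 79.] 116.84
220 [107. 114. 112.] [36. 90. 81.] 116.26
221 [107. 113. 111.] [34. 90. 80.] 115.67
222 [107. 114. 112.] [32. 90. 80.] 115.09
223 [107. 114. 113.] [33. 90. 79.] 114.5
224 [108. 114. 113.] [31. 90. 79.] 113.91
225 [106. 113. 112.] [34. 90. 80.] 113.32
226 [106. 113. 111.] [34. 89. 78.] 112.73
227 [104. 110. 109.] [34. 89. 79.] 112.13
228 [74. 76. 75.] [36. 89. 78.] 111.54
229 [46. 46. 43.] [37. 88. 78.] 110.94
230 [47. 46. 46.] [37. 82. 73.] 110.34
231 [46. 45. 44.] [31. 66. 60.] 109.74
```

Run:
```python
from h import *
s=read_state(); print(s["clock"],s["force"].round(1),s["qd"].round(3))
print(finish_job())
```

```text
15.65 [-2.8 -0.6  9.7] [ 0.002 -0.001 -0.     0.001  0.    -0.001  0.001]
the job is handed in; nothing more can be done
None
```

I did the job in the order asked and handed it in at 15.65 s, still pressing on the level with the bubble centred.

- **Oil can:** I pressed the nozzle button fully down for about 0.5 s in all. After the bottom-out the press eased to about 5 mm of travel for about a quarter second, and I pushed it down again before letting go. The fingertips landed about 6 mm off the button's centre, and the force peaked briefly at 39.5 N as it bottomed. The wrist view afterwards showed the button back up.
- **Foot:** I turned the T-handle about 2.25 rad clockwise and let go. The bubble stayed put. The wrist camera put it about 0.05 mm off centre, the top camera about 0.2 mm.
- **Press on the level:** The final push is a steady 9.5–10 N, about 14 mm from the level's middle, chosen so the bubble stayed visible. The gap from line to bubble was 3.95 mm, the same as before pressing, so the push did not tilt it. The lower line was only just in view behind the fingers, so this last check rests on the upper line.

The top camera could not confirm the final state, because that bubble measurement failed. I saw no bystander disturbed in the pictures I looked at, but I did not measure their positions again at the end.

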